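# Find the balance point of an unevenly weighted bar on the knife-edge stand

## Task

Find the balance point of the aluminium bar, which is unevenly loaded inside: pick it up, thread it endways through the window of the balance stand, and slide it along the knife edge until it balances there by itself, level and clear of both arrest posts. Then let go and leave it balanced. Be gentle with the knife and the stand (never press on them with more than about 1 kg), and leave the glassware, vials and weights around it where they are.

Things in the scene. Friction and masses are not known exactly. Their poses are not given: they have to be found in the camera images.
- bar: the bar: square aluminium tube 320 mm long, 20 x 20 mm, 150 g, black end plugs, black ring round its middle, thin marks every 20 mm. Origin at its geometric centre, x along its length. A slug fixed inside, unseen, puts its centre of mass up to 56 mm from the middle, towards either end. Starts flat on the bench, left of the stand, lying roughly left-right
- bar_end_a (a point): point on the bar's centre line near its +x end, 155 mm from the middle
- bar_end_b (a point): point on the bar's centre line near its -x end, 155 mm from the middle
- stand: fixed balance stand; origin: centre of its underside, z up; the bar is to lie along its y, roughly left-right. Base 76 x 210 (y) x 12 mm. In its middle an upright steel plate, 56 mm wide, 12 mm thick (y), 128 mm high, with a window 40 mm wide, from 80 to 120 mm above the bench, closed above by an 8 mm bridge: the bar can enter only endways, along y. A post stands on either side
- knife (a point): middle of the knife, the window's lower edge (brass): rigid, flat, 12 mm long along y, 80 mm above the bench; axes as the stand's. The bar stays level on it when its centre of mass is within about 5 mm of this point, else it tips 5 degrees within a second or so, heavy side down onto a post. If gripped while tipped it stays tipped: sliding it level then drives it into the knife or off it
- post_left (a point): top of the arrest post at y = +85 mm of the stand: 12 mm wide (x), 10 mm along y, rubber tipped, 73 mm above the bench, 7 mm lower than the knife. It catches the bar's heavy side; a balanced bar does not touch it
- post_right (a point): top of the other arrest post, the same, at y = -85 mm of the stand
- cylinder: tall glass measuring cylinder with a blue foot, 52 mm across, 188 mm high; a bystander, origin at the centre of its underside
- flask: conical glass flask with a dark red stopper, 66 mm across, 111 mm high; a bystander, origin at the centre of its underside
- beaker: empty glass beaker, about 75 mm across, 92 mm high; a bystander, origin at the centre of its underside
- vial_red: glass vial with a red cap, 27 mm across, 59 mm high; a bystander, origin at the centre of its underside
- vial_blue: glass vial with a blue cap, 27 mm across, 59 mm high; a bystander, origin at the centre of its underside
- weight_big: brass-coloured knobbed weight, 28 mm across, 35 mm high; a bystander, origin at the centre of its underside
- weight_small: brass-coloured knobbed weight, 22 mm across, 31 mm high; a bystander, origin at the centre of its underside

How it is judged (in metres and radians):
On the way:
1. the bar has been threaded through the window, with an end at least 60 mm out on either side of the knife (((y of bar_end_a in the frame of stand above 0.06 m and y of bar_end_b in the frame of stand below -0.06 m and z of bar in the frame of stand between 0.084 and 0.112 m) or (y of bar_end_b in the frame of stand above 0.06 m and y of bar_end_a in the frame of stand below -0.06 m and z of bar in the frame of stand between 0.084 and 0.112 m))), for 0.1 s.
At the end, for the whole second after the job is handed in: The bar lies through the stand's window on the knife, released and at rest, its whole weight on the stand, level within 1.7 degrees (so it touches neither arrest post), its ends at least 60 mm out on either side (((y of bar_end_a in the frame of stand above 0.06 m and y of bar_end_b in the frame of stand below -0.06 m and z of bar in the frame of stand between 0.084 and 0.112 m) or (y of bar_end_b in the frame of stand above 0.06 m and y of bar_end_a in the frame of stand below -0.06 m and z of bar in the frame of stand between 0.084 and 0.112 m)) and angle between bar's own x axis and vertical between 1.5408 and 1.6008 rad and z of bar in the frame of stand between 0.087 and 0.0935 m and contact force between bar and stand above 1.1 N and contact force between bar and the fingers below 0.01 N and linear speed of bar below 0.01 m/s and angular speed of bar below 0.06 rad/s).
It fails at once if the bar bears on the stand (knife, window or posts) with more than 12 N (contact force between bar and stand above 12 N).
It fails at once if the arm or fingers bear on the stand with more than 12 N (contact force between the arm and stand above 12 N).
It fails at once if the fingers bear on the stand with more than 12 N (contact force between the fingers and stand above 12 N).
It fails at once if a bystander (glassware, vial or weight) is moved more than 30 mm (distance of any of cylinder, flask, beaker, vial_red, vial_blue, weight_big, weight_small from where it was at the start of the episode above 0.03 m).
It also fails if it takes over 64 s, if anything falls off the work surface, if the arm or the gripper's body presses on something with over 40 N, if the wrist force passes 120 N, or if a joint passes its speed limit or range.

## Robot

A 6-joint arm with a two-finger parallel gripper is mounted at the origin on a cart in front of the work surface, level with it; the furniture and walls round the work are solid. World frame = base frame: x ahead of the robot, y to its left, z up, the work surface at z = 0. Lengths are in mm, angles in rad, forces in N, time in s.
With the tool pointing down it reaches from about 275 to 850 mm from the base axis. Payload 19 kg.
Tool frame: the origin (TCP) lies on the centre line of the jaws, within the pads' length; the fingertips stand 11 mm ahead of it and the grasp point (between the pads) lies 8 mm behind it (r.nose_length is the distance from the TCP to the fingertips, in mm); y points along the fingers, z is the direction in which the jaws open and shut, and the axes are right-handed (so a half turn about y gives the same grasp; the last joint's range is limited). The gripper opens to 85 mm and grips with 20 to 120 N. Pads are 22 mm wide; open, the fingers measure 114 mm over their backs; the gripper's body (76 mm by 85 mm) begins 54 mm behind the grasp point. The pads swing forward as they close: fully open they stand 13 mm farther back than shut.
Start: joints at [-1.308, 0.15, 1.437, -0, 1.554, -0.134], TCP at [222.192, -530.304, 242.267] pointing down, gripper open.
Joint ranges: [-2.8, 2.8], [-0.68, 2.1], [0.12, 2.68], [-1.39, 4.53], [0.16, 2.79], [-2.81, 2.81]. Speed limits (rad/s): [1.89, 1.89, 2.22, 3.01, 3.01, 3.01].

## Interface

Orientations are given as a rotation vector (axis times angle).
In Python, from plant import r gives the robot as it stands. The module is installed in compiled form; this text tells all that it offers.
- The arm moves only by the tool servo_tool, never from a script. Its argument "rows" is a list of rows, each a list of 4 numbers: the shift along the world's x, y, z in units of 50 mm (1.0 is 50 mm), then the turn about the world's z in units of 8 degrees (1.0 is 8 degrees). A call has 1 to 8 rows; each row is the pose to reach, as a shift and turn from the pose measured when the call began; what a row does not reach only later rows make up. A row lasts 1/10 s, in which the tool goes at most 50 mm and 8.59 degrees, less where a joint would pass 70% of its speed; a pose out of reach is approached as far as the arm can. A call with a gripper value outside its range is refused whole. "fingers" is the finger opening in mm, from 0 to 85.4, set as the call begins (left out, the last holds). The fingers move at their own pace and stop on an object; the grip force is fixed at half the most. Time passes only in rows, so rows that repeat a pose let the fingers close. It gives the time, the measured TCP pose, the force and the opening at its end, in the units of the state.
- r.sense(): the state, without advancing time (a new reading comes with each control period).
- r.read_camera(name): name is "side" or "top" or "wrist"; returns a dict with "img" (384x512x3 uint8, red, green, blue), "intrinsics" (3x3 intrinsics, pixels), "dist_coeffs" ([k1, k2, p1, p2, k3] as OpenCV has them; the pictures are not rectified), "R" (3x3) and "t" (3): a world point X has camera coordinates R X + t. Camera axes: x right, y down, z forward; pixel columns grow to the right and rows downward; lengths in mm; the calibration is good to about 2 mm. A picture is of the moment at which its call begins. There is no depth.
- r.close_job(): hands the job in, once; it reports no verdict.
The state is a dict: "time": time; "joint_positions": joint angles; "dq": joint speeds; "tau": joint torques, N m; "position": TCP position; "tcp_rot": TCP orientation; "ft_force": force on the tool from outside, world axes, zero at the start; "torque": the same for the moment, N m; "gripper_width": finger opening in mm.
Only numpy, scipy, OpenCV 4.12 (cv2) and the standard library are available. Lean on these libraries where they do the work, as an engineer would, in place of code of your own. Each camera call takes 0.05 s, during which the arm holds its last target.

## Working session

There is one attempt and no reset: what is moved stays moved. The work goes in short steps, Python scripts to look and compute and a tool call to move; the robot and the scene stay as the last step left them, time stands still between calls to the robot, and variables do not carry over. Pictures are saved under pics/ and viewed, and the job is handed in when it is done.

Besides the shell and the picture viewer there is one more tool, called after "Request:" by a JSON object that holds its "op" and its "data", one argument or row to a line. servo_tool: Moves the arm, as the interface text tells. Its arguments: {"type":"object","properties":{"rows":{"type":"array","items":{"type":"array","items":{"type":"number"}}},"fingers":{"type":"number"}},"required":["rows"]}

```bash
mkdir -p pics; cat > h.py <<'E'
import numpy as np, cv2
from plant import r
def cam(n,name=None):
    c=r.read_camera(n)
    if name: cv2.imwrite('pics/'+name,cv2.cvtColor(c['img'],cv2.COLOR_RGB2BGR))
    return c
def ray(c,uv):
    K=np.array(c['intrinsics'],float);d=np.array(c['dist_coeffs'],float);R=np.array(c['R']);t=np.array(c['t']).ravel()
    p=cv2.undistortPoints(np.array(uv,float).reshape(-1,1,2),K,d).reshape(-1,2)
    D=np.c_[p,np.ones(len(p))]@R
    return -R.T@t,D
def onz(c,uv,z):
    o,D=ray(c,uv); return o+D*((z-o[2])/D[:,2:3])
def onx(c,uv,x):
    o,D=ray(c,uv); return o+D*((x-o[0])/D[:,0:1])
def proj(c,X):
    K=np.array(c['intrinsics'],float);d=np.array(c['dist_coeffs'],float)
    return cv2.projectPoints(np.array(X,float).reshape(-1,1,3),cv2.Rodrigues(np.array(c['R'],float))[0],np.array(c['t'],float).ravel(),K,d)[0].reshape(-1,2)
E
python3 - <<'E'
from h import *
np.set_printoptions(precision=4,suppress=True)
for n in ['side','top','wrist']:
    c=cam(n,n+'0.png'); R=np.array(c['R']);t=np.array(c['t']).ravel()
    print(n,-R.T@t,R[2],R[0])
print(r.sense())
E
```

```text
side [ 232.2686 -984.2246  728.4599] [ 0.2828  0.7954 -0.5361] [ 0.9452 -0.3262  0.0147]
top [-184.695  -335.6883 1518.0238] [ 0.4513  0.1755 -0.875 ] [ 0.3628 -0.9319  0.0002]
wrist [ 296.5287 -499.2935  373.7087] [-0.2925 -0.1209 -0.9486] [ 0.3865 -0.9223 -0.0016]
{'time': 0.15, 'joint_positions': array([-1.308 ,  0.1509,  1.4379, -0.    ,  1.5537, -0.134 ]), 'dq': array([-0.0002, -0.0012, -0.0012,  0.0007,  0.0004,  0.0004]), 'tau': array([  0.0006, -71.3377, -57.1044,  -0.0003,   0.0071,   0.0001]), 'position': array([ 222.1472, -530.1839,  241.8172]), 'tcp_rot': array([-0.4029,  2.0045, -2.0027]), 'ft_force': array([ 0.868 ,  0.6538, -0.9848]), 'torque': array([ 0.0312, -0.0103,  0.0609]), 'gripper_width': 85.51234394139239}
```

View pics/side0.png

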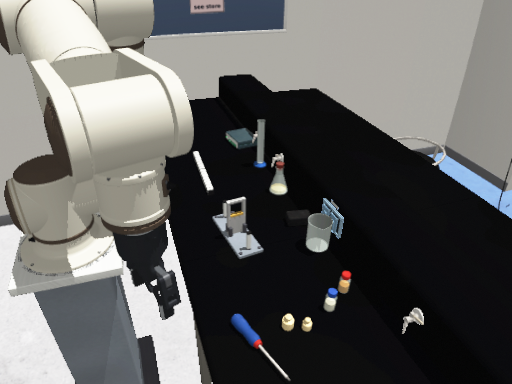

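View pics/top0.png

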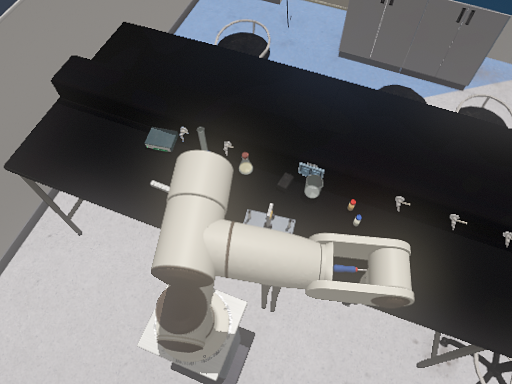

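View pics/wrist0.png

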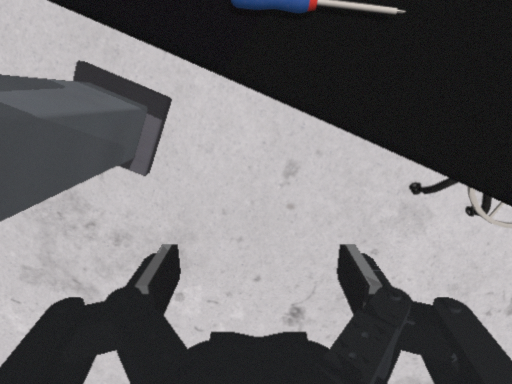

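Side view shows the bar (195-212, 152-190), the stand near (237, 230), and the bystanders. The arm blocks the top view. I'll zoom in and measure.

```bash
python3 - <<'E'
from h import *
np.set_printoptions(precision=1,suppress=True)
c=cam('side')
im=cv2.cvtColor(c['img'],cv2.COLOR_RGB2BGR)[110:270,170:350]
cv2.imwrite('pics/side0z.png',cv2.resize(im,None,fx=4,fy=4,interpolation=cv2.INTER_CUBIC)[:600,:])
pts={'bar_far':(195,153),'bar_near':(210,189)}
for k,v in pts.items(): print(k,onz(c,v,20))
for k,v in {'cyl':(260,163),'flask':(279,188),'beaker':(318,244),'blue':(330,306),'red':(344,288),'base1':(213,217),'base2':(243,254),'base3':(262,246)}.items(): print(k,onz(c,v,5))
print(onz(c,(235,201),128))
E
```

```text
bar_far [[473.2 413.4  20. ]]
bar_near [[466.6 123.3  20. ]]
cyl [[708.7 277.    5. ]]
flask [[709.3  78.    5. ]]
beaker [[ 700.6 -244.1    5. ]]
blue [[ 621.9 -462.5    5. ]]
red [[ 684.7 -421.7    5. ]]
base1 [[441.1 -20.    5. ]]
base2 [[ 478.7 -216.6    5. ]]
base3 [[ 541.5 -200.9    5. ]]
[[ 483.1 -129.   128. ]]
```

View pics/side0z.png

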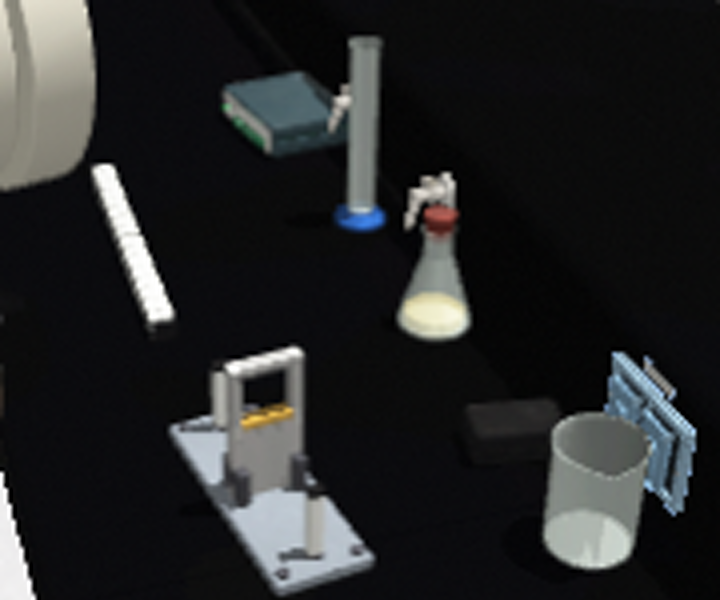

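```bash
python3 - <<'E'
from h import *
np.set_printoptions(precision=3,suppress=True)
s=r.sense()
print(cv2.Rodrigues(s['tcp_rot'])[0])
E
```

```text
[[-0.922 -0.     0.386]
 [-0.386  0.001 -0.922]
 [-0.    -1.    -0.001]]
```

Request:
{"op": "servo_tool", "data": {
  "rows": [
    [1, 0.5, 0.4, 0],
    [2, 1, 0.8, 0],
    [3, 2, 1, 0],
    [4, 3, 1, 0],
    [4.4, 4, 1, 0],
    [4.4, 5, 1, 0],
    [4.4, 6, 1, 0],
    [4.4, 7, 1, 0]
  ]
}}

```text
time: 1.0
position: [437.6, -231.7, 291.3]
tcp_rot: [-0.403, 2.005, -2.002]
ft_force: [0.8, 1.2, -0.1]
gripper_width: 85.7
```

Request:
{"op": "servo_tool", "data": {
  "rows": [
    [0.2, 1, 0, 1],
    [0.4, 2, 0, 2],
    [0.6, 3, 0, 3],
    [0.6, 4, 0, 4],
    [0.6, 5, 0, 5],
    [0.6, 6, 0, 6],
    [0.6, 7, 0, 7],
    [0.6, 8, 0, 8]
  ]
}}

```text
time: 1.8
position: [467.0, 165.5, 291.4]
tcp_rot: [-1.185, 1.247, -1.246]
ft_force: [1.8, -1.4, 0.0]
gripper_width: 85.3
```

Request:
{"op": "servo_tool", "data": {
  "rows": [
    [0, 1, 0, 0.5],
    [0, 2, 0, 0.5],
    [0, 2.6, 0, 0.5],
    [0, 2.6, 0, 0.5],
    [0, 2.6, 0, 0.5]
  ]
}}

```text
time: 2.3
position: [466.8, 295.9, 291.0]
tcp_rot: [-1.22, 1.195, -1.194]
ft_force: [-0.0, 0.6, 0.1]
gripper_width: 85.3
```

```bash
python3 - <<'E'
from h import *
np.set_printoptions(precision=3,suppress=True)
for n in ['wrist','top','side']: cam(n,n+'1.png')
print(r.sense())
E
```

```text
{'time': 2.45, 'joint_positions': array([0.423, 0.092, 1.405, 0.   , 1.646, 0.405]), 'dq': array([-0.005, -0.003, -0.002,  0.001, -0.001,  0.002]), 'tau': array([  1.07 , -65.631, -57.672,   0.04 ,  -0.003,  -0.009]), 'position': array([467.181, 294.554, 291.529]), 'tcp_rot': array([-1.218,  1.197, -1.196]), 'ft_force': array([-0.29 , -0.161, -0.448]), 'torque': array([-0.01 , -0.   , -0.052]), 'gripper_width': 85.90527124660342}
```

View pics/wrist1.png

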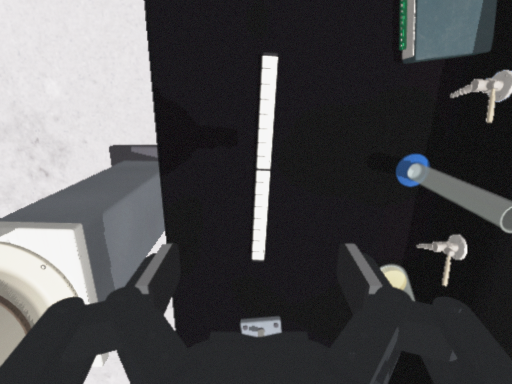

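View pics/top1.png

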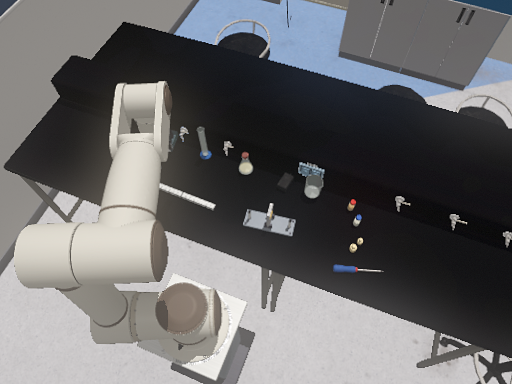

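Wrist view: bar runs from (270,55) to (258,260), with the ring at (263,170). The top view now shows the stand at about (270,222), unobstructed. Now measuring both.

```bash
python3 - <<'E'
from h import *
np.set_printoptions(precision=2,suppress=True)
c=cam('wrist')
g=c['img'].min(2)
m=(g>140).astype(np.uint8); m[:, :200]=0;m[:,330:]=0;m[290:]=0
m=cv2.morphologyEx(m,cv2.MORPH_CLOSE,np.ones((5,5)))
n,l,st,ce=cv2.connectedComponentsWithStats(m)
i=1+np.argmax(st[1:,4]); print(st[i])
pc=np.argwhere(l==i)[:,::-1].astype(float)
P=onz(c,pc,20)[:,:2]
mu=P.mean(0); u,s,v=np.linalg.svd(P-mu,full_matrices=False); d=v[0]*np.sign(v[0][1])
a=(P-mu)@d; print('bar white: mid',mu+d*(a.max()+a.min())/2,'len',np.ptp(a),'dir',d,'yaw deg',np.degrees(np.arctan2(-d[0],d[1])), 'width',np.ptp((P-mu)@[d[1],-d[0]]))
print('ring',onz(c,(263,170),20))
s=r.sense();print(s['position'],cv2.Rodrigues(s['tcp_rot'])[0])
for nme,box in [('top',(225,195,90,55)),('side',(205,190,65,70))]:
    c=cam(nme); x,y,w,h=box
    im=cv2.cvtColor(c['img'],cv2.COLOR_RGB2BGR)[y:y+h,x:x+w]
    cv2.imwrite('pics/z_%s.png'%nme,cv2.resize(im,None,fx=8,fy=8,interpolation=cv2.INTER_CUBIC))
E
```

```text
[ 252   55   25  205 2869]
bar white: mid [472.79 276.15] len 311.3894832505314 dir [0.03 1.  ] yaw deg -1.8812914346105856 width 20.920270781617305
ring [[473.61 274.12  20.  ]]
[467.24 294.52 291.6 ] [[ 0.02 -0.    1.  ]
 [-1.    0.    0.02]
 [-0.   -1.   -0.  ]]
```

View pics/z_top.png

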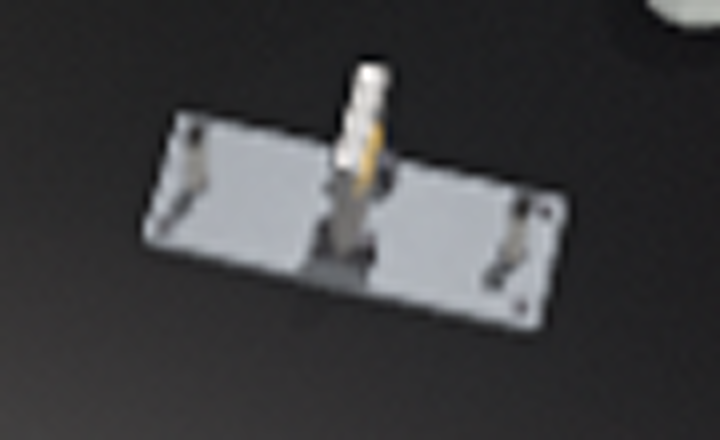

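View pics/z_side.png

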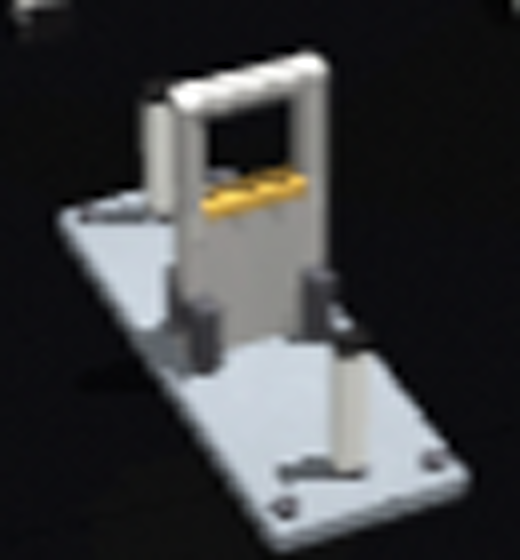

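Bar: middle (473, 275.5), yaw -1.9°. I'll fly the wrist camera over the stand to measure it closely.

Request:
{"op": "servo_tool", "data": {
  "rows": [
    [0, -1, 0.3, 0],
    [0, -2, 0.3, 0],
    [0, -3, 0.3, 0],
    [0, -4, 0.3, 0],
    [0, -5, 0.3, 0],
    [0, -6, 0.3, 0],
    [0, -7, 0.3, 0],
    [0, -7, 0.3, 0]
  ]
}}

```text
time: 3.4
position: [466.6, -60.5, 306.6]
tcp_rot: [-1.216, 1.201, -1.201]
ft_force: [-0.2, 0.4, 0.7]
gripper_width: 85.4
```

Request:
{"op": "servo_tool", "data": {
  "rows": [
    [0, 0, 0, 0],
    [0, 0, 0, 0]
  ]
}}

```text
time: 3.6
position: [466.5, -60.6, 306.7]
tcp_rot: [-1.215, 1.201, -1.202]
ft_force: [-1.1, 0.7, -0.2]
gripper_width: 85.5
```

```bash
python3 - <<'E'
from h import *
c=cam('wrist','wrist2.png'); s=r.sense(); print(s['position'],s['tcp_rot'],s['time'])
import pickle; pickle.dump(c,open('w2.pkl','wb'))
E
```

```text
[466.57459936 -59.97535854 306.7134914 ] [-1.21567944  1.2003332  -1.2011796 ] 3.65
```

View pics/wrist2.png

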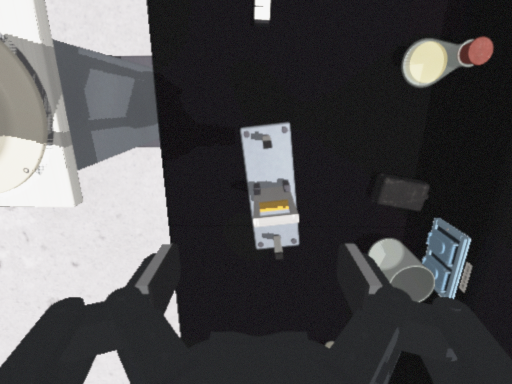

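Wrist view: the stand base spans (241,127) to (299,246), the brass knife is near (273,208), and the posts are at (266,143) and (279,254). Zooming in for exact pixels.

```bash
python3 - <<'E'
from h import *
import pickle
c=pickle.load(open('w2.pkl','rb'))
im=cv2.cvtColor(c['img'],cv2.COLOR_RGB2BGR)[115:265,215:325]
cv2.imwrite('pics/z_w2.png',cv2.resize(im,None,fx=4,fy=4,interpolation=cv2.INTER_CUBIC))
E
```

```text
(no output)
```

View pics/z_w2.png

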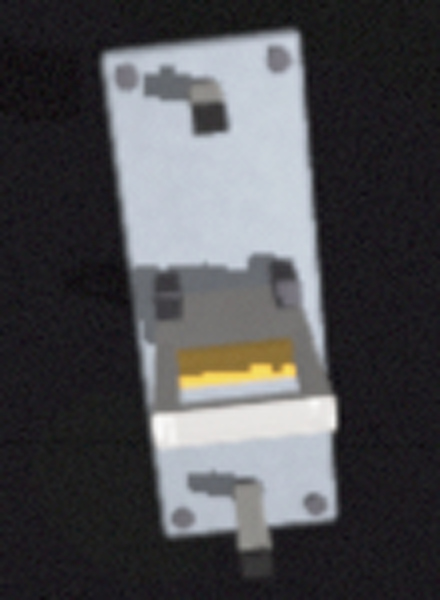

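```bash
python3 - <<'E'
from h import *
import pickle
np.set_printoptions(precision=1,suppress=True)
c=pickle.load(open('w2.pkl','rb'))
f=lambda L:np.array(L,float)/4+[215,115]-0.4
b=onz(c,f([(102,50),(300,30),(338,520),(165,538)]),12); print(b,b.mean(0))
ya=(b[0]+b[1]-b[2]-b[3])/2; xa=(b[1]+b[2]-b[0]-b[3])/2
print('len',np.linalg.norm(ya),np.linalg.norm(xa),'yaw',np.degrees(np.arctan2(-ya[0],ya[1])),np.degrees(np.arctan2(xa[1],xa[0])))
k=onz(c,f([(178,352),(296,340),(298,375),(180,390)]),80);print('knife +y edge',k)
print('bridge',onz(c,f([(153,445),(335,425),(152,412),(335,395)]),128))
print('postL',onz(c,f([(210,118)]),73),'postR',onz(c,f([(257,565)]),73))
c=cam('top')
f=lambda L:np.array(L,float)/8+[225,195]-0.45
b=onz(c,f([(183,113),(568,200),(535,325),(147,238)]),12); print(b,b.mean(0))
E
```

```text
[[ 437.6  -20.8   12. ]
 [ 512.1  -12.6   12. ]
 [ 538.4 -220.1   12. ]
 [ 463.1 -229.8   12. ]] [ 487.8 -120.8   12. ]
len 209.9026712377552 75.4525054316502 yaw 7.069530370934269 6.810692038758512
knife +y edge [[ 467.3 -116.6   80. ]
 [ 508.1 -111.7   80. ]
 [ 509.4 -124.8   80. ]
 [ 468.2 -130.9   80. ]]
bridge [[ 459.7 -129.1  128. ]
 [ 515.6 -121.8  128. ]
 [ 459.3 -118.   128. ]
 [ 515.  -111.8  128. ]]
postL [[477.  -36.5  73. ]] postR [[ 498.3 -205.3   73. ]]
[[ 512.8  -12.3   12. ]
 [ 538.6 -220.    12. ]
 [ 465.  -227.    12. ]
 [ 438.1  -22.3   12. ]] [ 488.6 -120.4   12. ]
```

Stand is centred at (488, -120.7) with yaw 7.0°; wrist and top views agree. Going to the grasp at +90 mm from the bar's middle.

Request:
{"op": "servo_tool", "data": {
  "rows": [
    [0.2, 1, 0, -0.35],
    [0.2, 2, 0, -0.35],
    [0.2, 3, 0, -0.35],
    [0.2, 4, 0, -0.35],
    [0.2, 5, 0, -0.35],
    [0.2, 6, 0, -0.35],
    [0.2, 7, 0, -0.35],
    [0.2, 8, -1, -0.35]
  ]
}}

```text
time: 4.5
position: [476.2, 329.3, 275.4]
tcp_rot: [-1.188, 1.231, -1.234]
ft_force: [0.6, 0.7, -0.4]
gripper_width: 85.0
```

Request:
{"op": "servo_tool", "data": {
  "rows": [
    [0, 0.5, -0.6, 0],
    [0, 0.65, -1.6, 0],
    [0, 0.65, -2.6, 0],
    [0, 0.65, -2.8, 0],
    [0, 0.65, -2.8, 0]
  ]
}}

```text
time: 5.0
position: [475.3, 362.2, 134.9]
tcp_rot: [-1.191, 1.231, -1.233]
ft_force: [-1.1, -0.4, 1.7]
gripper_width: 85.5
```

```bash
python3 - <<'E'
from h import *
c=cam('wrist','wrist3.png'); s=r.sense(); print(s['position'],s['time']);z=cv2.Rodrigues(s['tcp_rot'])[0][:,2];print(np.degrees(np.arctan2(z[1],z[0])))
E
```

```text
[476.34509538 362.45914547 137.00541284] 5.05
-1.841188994139553
```

View pics/wrist3.png

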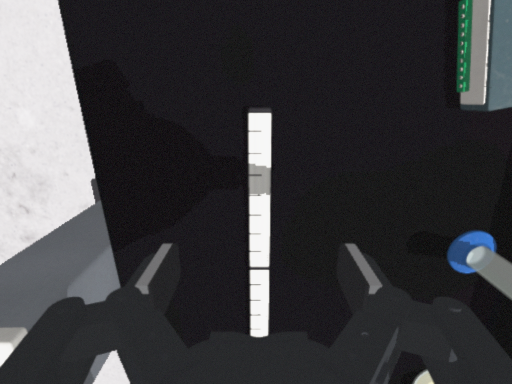

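The bar is centred between the fingers in the image, columns 248 to 271. Descending.

Request:
{"op": "servo_tool", "data": {
  "rows": [
    [0, 0.05, -0.8, 0],
    [0, 0.05, -1.6, 0],
    [0, 0.05, -2.2, 0],
    [0, 0.05, -2.46, 0],
    [0, 0.05, -2.46, 0],
    [0, 0.05, -2.46, 0]
  ],
  "fingers": 50
}}

```text
time: 5.65
position: [477.6, 365.6, 16.6]
tcp_rot: [-1.184, 1.228, -1.234]
ft_force: [0.4, 0.2, 0.9]
gripper_width: 50.0
```

```bash
cat > ft.py <<'E'
from h import *
np.set_printoptions(precision=3,suppress=True)
F=[];T=[]
for i in range(20):
    r.read_camera('wrist'); s=r.sense(); F.append(s['ft_force']);T.append(s['torque'])
print('F',np.mean(F,0),np.std(F,0),'T',np.mean(T,0),np.std(T,0)); print(s['position'],s['time'],s['gripper_width'])
E
python3 ft.py
```

```text
F [ 0.001  0.094 -0.059] [0.561 0.579 0.485] T [ 0.007  0.002 -0.009] [0.036 0.029 0.037]
[476.337 364.949  14.001] 6.65 49.61967113988563
```

Request:
{"op": "servo_tool", "data": {
  "rows": [
    [0, 0, 0, 0],
    [0, 0, 0, 0],
    [0, 0, 0, 0],
    [0, 0, 0, 0],
    [0, 0, 0, 0],
    [0, 0, 0, 0]
  ],
  "fingers": 0
}}

```text
time: 7.25
position: [476.5, 365.0, 14.2]
tcp_rot: [-1.187, 1.229, -1.233]
ft_force: [0.3, -0.3, 5.7]
gripper_width: 18.8
```

Request:
{"op": "servo_tool", "data": {
  "rows": [
    [0, 0, 0.3, 0],
    [0, 0, 0.8, 0],
    [0, 0, 1.3, 0],
    [0, 0, 1.8, 0],
    [0, 0, 1.8, 0],
    [0, 0, 1.8, 0],
    [0, 0, 1.8, 0]
  ]
}}

```text
time: 7.95
position: [476.0, 364.8, 103.5]
tcp_rot: [-1.188, 1.23, -1.233]
ft_force: [0.9, -1.3, -2.2]
gripper_width: 18.6
```

```bash
python3 ft.py; python3 - <<'E'
from h import *
for n in ['wrist','side']: cam(n,n+'4.png')
E
```

```text
F [-0.007  0.034 -1.47 ] [0.494 0.563 0.457] T [ 0.19  -0.005  0.003] [0.022 0.025 0.023]
[476.489 365.035 104.248] 8.95 18.67277365400126
```

View pics/side4.png

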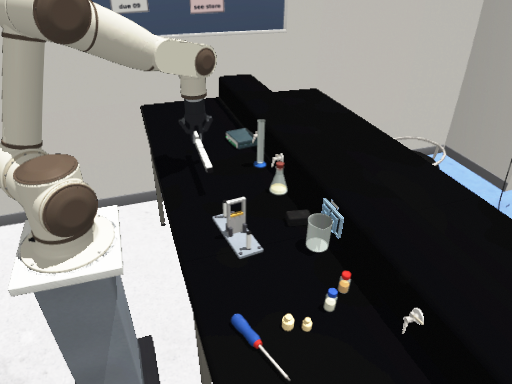

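View pics/wrist4.png

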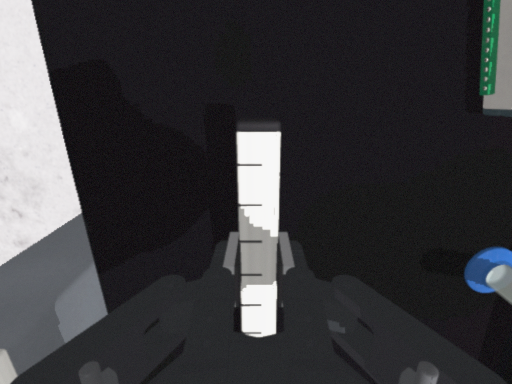

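Request:
{"op": "servo_tool", "data": {
  "rows": [
    [-0.1, -0.5, 0, 0.3],
    [-0.2, -1.2, 0, 0.6],
    [-0.3, -2, 0, 0.9],
    [-0.4, -2.8, 0, 1.11],
    [-0.48, -3.5, 0, 1.11],
    [-0.48, -3.96, 0, 1.11],
    [-0.48, -3.96, 0, 1.11],
    [-0.48, -3.96, 0, 1.11]
  ]
}}

```text
time: 9.85
position: [452.7, 166.9, 104.5]
tcp_rot: [-1.256, 1.116, -1.119]
ft_force: [0.4, 0.7, -2.2]
gripper_width: 18.4
```

```bash
python3 ft.py; python3 - <<'E'
from h import *
s=r.sense();z=cv2.Rodrigues(s['tcp_rot'])[0];print(np.degrees(np.arctan2(z[1,2],z[0,2])),z)
for n,(x,y,w,h) in dict(side=(170,130,110,130),top=(190,150,110,90)).items():
    c=cam(n); im=cv2.cvtColor(c['img'],cv2.COLOR_RGB2BGR)[y:y+h,x:x+w]
    f=4 if n=='side' else 6
    cv2.imwrite('pics/z5_%s.png'%n,cv2.resize(im,None,fx=f,fy=f,interpolation=cv2.INTER_CUBIC))
E
```

```text
F [ 0.202  0.059 -1.537] [0.522 0.426 0.49 ] T [ 0.193  0.037 -0.   ] [0.02  0.028 0.031]
[452.484 167.004 104.248] 10.85 18.483564383669954
7.0367998006440375 [[ 0.12252837  0.00612885  0.99244609]
 [-0.99245918  0.00418506  0.12250414]
 [-0.00340264 -0.99997246  0.00659542]]
```

View pics/z5_side.png

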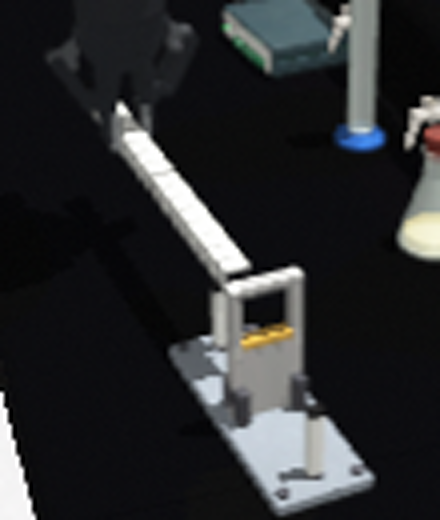

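View pics/z5_top.png

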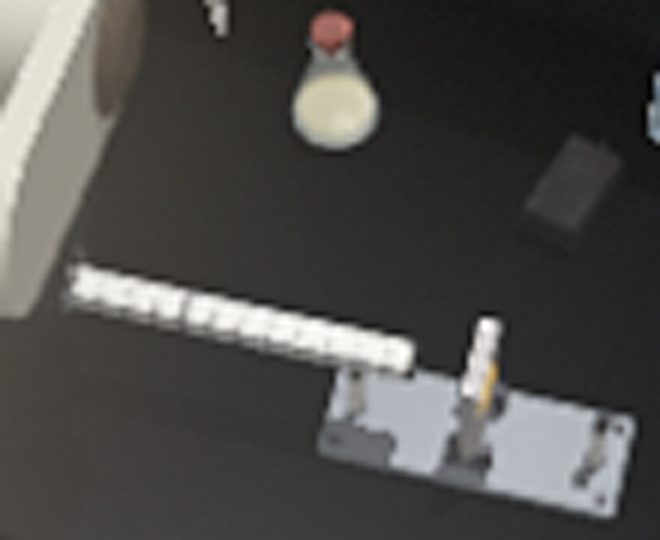

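```bash
cat > tri.py <<'E'
from h import *
def tri(cs,ct,ps,pt):
    o1,d1=ray(cs,ps);o2,d2=ray(ct,pt);d1=d1[0]/np.linalg.norm(d1);d2=d2[0]/np.linalg.norm(d2)
    A=np.c_[d1,-d2];k=np.linalg.lstsq(A,o2-o1,rcond=None)[0]
    p,q=o1+k[0]*d1,o2+k[1]*d2; return (p+q)/2,np.linalg.norm(p-q)
E
python3 - <<'E'
from tri import *
np.set_printoptions(precision=1,suppress=True)
cs,ct=r.read_camera('side'),r.read_camera('top')
S=lambda x,y:(x/4+170-.4,y/4+130-.4); T=lambda x,y:(x/6+190-.4,y/6+150-.4)
print(tri(cs,ct,S(249,265),T(413,342)))
print(tri(cs,ct,S(224,282),T(403,370)))
# ring: mid
print(tri(cs,ct,S(165,173),T(187,306)))
# expected endpoint of white (158 from mid): grip + 247
g=np.array([452.5,167,100]);d=np.array([-.122,.9925,0])
for z in (110,): print('exp white end +x corner',g-d*(89.5+156)+np.array([.9925,.122,0])*10+[0,0,10], 'ring', g-d*89.5)
print(proj(cs,[g-d*245+[0,0,10]]),proj(ct,[g-d*245+[0,0,10]]))
E
```

```text
(array([491.7, -70.6, 108. ]), np.float64(2.278233981716237))
(array([473.4, -70.2,  97.1]), np.float64(4.997708099216912))
(array([463.2,  81.1, 108.4]), np.float64(0.4985980620868359))
exp white end +x corner [492.4 -75.4 110. ] ring [463.4  78.2 100. ]
[[229.7 196.6]] [[258.8 209. ]]
```

Bar is level with its top at about 108, aligned with the window. Threading gently now.

Request:
{"op": "servo_tool", "data": {
  "rows": [
    [0.02, -0.2, 0, 0],
    [0.05, -0.4, 0, 0],
    [0.075, -0.6, 0, 0],
    [0.1, -0.8, 0, 0],
    [0.122, -1, 0, 0],
    [0.146, -1.2, 0, 0],
    [0.17, -1.4, 0, 0],
    [0.195, -1.59, 0, 0]
  ]
}}

```text
time: 11.85
position: [462.3, 86.6, 104.3]
tcp_rot: [-1.257, 1.116, -1.119]
ft_force: [-0.2, 0.2, -1.8]
gripper_width: 19.0
```

```bash
python3 - <<'E'
from h import *
for n,(x,y,w,h) in dict(side=(190,150,80,110),top=(190,170,110,75)).items():
    c=cam(n); im=cv2.cvtColor(c['img'],cv2.COLOR_RGB2BGR)[y:y+h,x:x+w]
    f=5 if n=='side' else 6
    cv2.imwrite('pics/z6_%s.png'%n,cv2.resize(im,None,fx=f,fy=f,interpolation=cv2.INTER_CUBIC))
s=r.sense();print(s['position'],s['ft_force'])
E
```

```text
[462.42442894  86.43269424 104.25981529] [-1.19832313  0.23252041 -1.44843299]
```

View pics/z6_side.png

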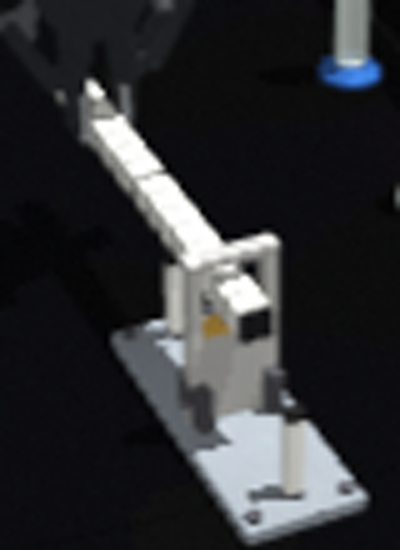

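View pics/z6_top.png

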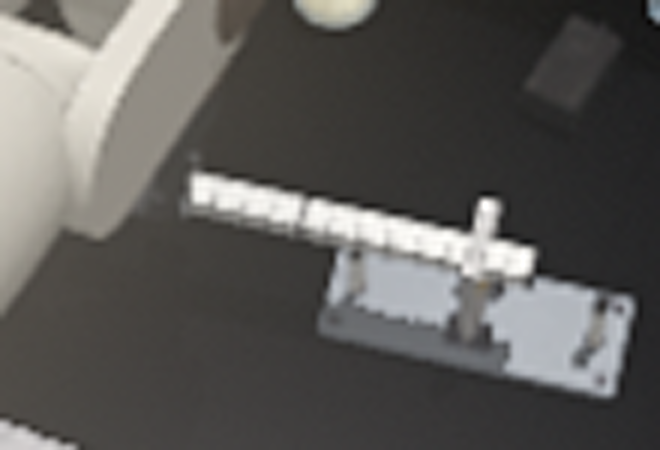

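Request:
{"op": "servo_tool", "data": {
  "rows": [
    [0.025, -0.2, 0, 0],
    [0.05, -0.4, 0, 0],
    [0.075, -0.6, 0, 0],
    [0.1, -0.8, 0, 0],
    [0.122, -1, 0, 0],
    [0.146, -1.2, 0, 0],
    [0.17, -1.4, 0, 0],
    [0.19, -1.56, 0, 0]
  ]
}}

```text
time: 12.75
position: [472.0, 7.5, 104.2]
tcp_rot: [-1.257, 1.116, -1.12]
ft_force: [0.1, 0.2, -0.5]
gripper_width: 18.4
```

Request:
{"op": "servo_tool", "data": {
  "rows": [
    [0, 0, -0.05, 0],
    [0, 0, -0.1, 0],
    [0, 0, -0.14, 0],
    [0, 0, -0.16, 0],
    [0, 0, -0.16, 0]
  ]
}}

```text
time: 13.25
position: [471.9, 7.8, 96.1]
tcp_rot: [-1.257, 1.116, -1.119]
ft_force: [-0.1, 0.4, -1.5]
gripper_width: 18.6
```

```bash
python3 ft.py;  python3 - <<'E'
from h import *
for n,(x,y,w,h) in dict(side=(200,160,70,100)).items():
    c=cam(n); im=cv2.cvtColor(c['img'],cv2.COLOR_RGB2BGR)[y:y+h,x:x+w]
    cv2.imwrite('pics/z7_%s.png'%n,cv2.resize(im,None,fx=6,fy=6,interpolation=cv2.INTER_CUBIC))
E
```

```text
F [ 0.087 -0.013 -1.482] [0.561 0.345 0.495] T [0.19  0.026 0.009] [0.028 0.028 0.025]
[472.016   7.515  96.242] 14.25 18.482598445276412
```

View pics/z7_side.png

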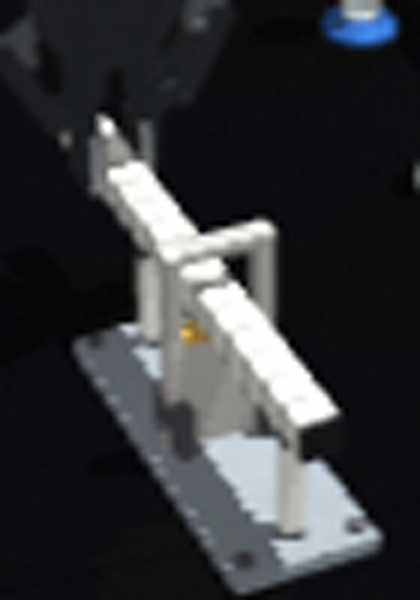

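Torque gives the CoM 130.5 mm from the grip, so I'll put the grip at s≈130.5 and lower slowly.

Request:
{"op": "servo_tool", "data": {
  "rows": [
    [0, 0.025, -0.01, 0],
    [0, 0.025, -0.02, 0],
    [0, 0.025, -0.03, 0],
    [0, 0.025, -0.03, 0]
  ]
}}

```text
time: 14.7
position: [472.0, 8.8, 94.7]
tcp_rot: [-1.257, 1.116, -1.12]
ft_force: [0.1, 0.1, -0.8]
gripper_width: 18.6
```

```bash
sed -i 's/range(20)/range(8)/' ft.py; python3 ft.py
```

```text
F [ 0.057  0.035 -0.846] [0.316 0.653 0.514] T [ 0.174  0.032 -0.013] [0.018 0.024 0.024]
[472.017   8.738  94.754] 15.1 18.747258906082717
```

Request:
{"op": "servo_tool", "data": {
  "rows": [
    [0, 0, -0.006, 0],
    [0, 0, -0.012, 0],
    [0, 0, -0.012, 0]
  ]
}}

```text
time: 15.4
position: [472.1, 8.8, 94.2]
tcp_rot: [-1.257, 1.116, -1.12]
ft_force: [-0.4, 2.1, 1.1]
gripper_width: 18.7
```

```bash
python3 ft.py
```

```text
F [0.243 0.668 0.023] [0.575 0.572 0.249] T [ 0.13   0.022 -0.001] [0.02  0.033 0.042]
[472.055   8.749  94.198] 15.8 18.612435375630955
```

```bash
  python3 - <<'E'
from h import *
np.set_printoptions(precision=1,suppress=True)
for n,(x,y,w,h) in dict(side=(200,160,70,90),top=(200,170,110,75)).items():
    c=cam(n); im=cv2.cvtColor(c['img'],cv2.COLOR_RGB2BGR)[y:y+h,x:x+w]
    f=6; cv2.imwrite('pics/z8_%s.png'%n,cv2.resize(im,None,fx=f,fy=f,interpolation=cv2.INTER_CUBIC))
    g=np.array([472.05,8.75,0]);d=np.array([-.122,.9925,0])
    for z in (100,): print(n,(proj(c,[g-d*(90+158)+[0,0,z],g-d*90+[0,0,z],g+d*(70-2)+[0,0,z]])-[x,y])*6+3)
E
```

```text
side [[326.2 424.6]
 [185.2 243.9]
 [ 71.5  97.7]]
top [[594.5 298. ]
 [362.4 245.3]
 [135.6 193.7]]
```

View pics/z8_side.png

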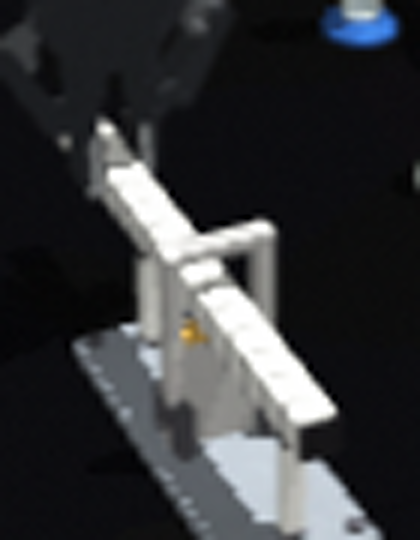

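View pics/z8_top.png

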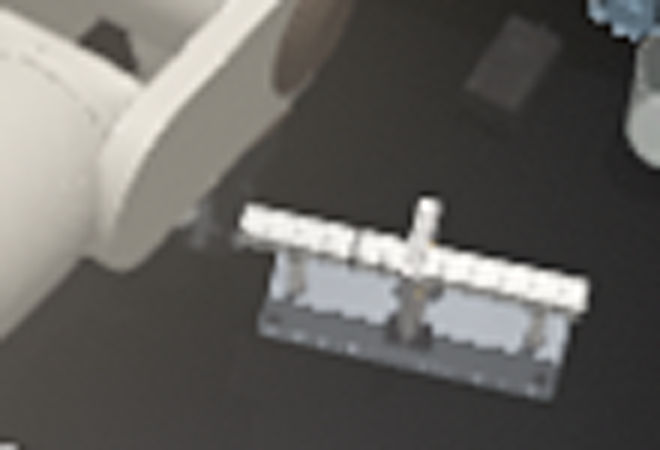

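The bar is level on the knife and bearing about 1.5 N. Opening the fingers partway and watching.

Request:
{"op": "servo_tool", "data": {
  "rows": [
    [0, 0, 0, 0],
    [0, 0, 0, 0],
    [0, 0, 0, 0],
    [0, 0, 0, 0],
    [0, 0, 0, 0],
    [0, 0, 0, 0],
    [0, 0, 0, 0],
    [0, 0, 0, 0]
  ],
  "fingers": 45
}}

```text
time: 16.7
position: [472.1, 8.8, 94.2]
tcp_rot: [-1.257, 1.116, -1.12]
ft_force: [0.1, 1.0, -0.3]
gripper_width: 45.3
```

Request:
{"op": "servo_tool", "data": {
  "rows": [
    [0, 0, 0, 0],
    [0, 0, 0, 0],
    [0, 0, 0, 0],
    [0, 0, 0, 0],
    [0, 0, 0, 0],
    [0, 0, 0, 0],
    [0, 0, 0, 0],
    [0, 0, 0, 0]
  ]
}}

```text
time: 17.5
position: [472.1, 8.7, 94.2]
tcp_rot: [-1.257, 1.116, -1.12]
ft_force: [-0.3, -0.1, 0.0]
gripper_width: 45.0
```

```bash
cat > look.py <<'E'
import sys
from h import *
np.set_printoptions(precision=1,suppress=True)
k=sys.argv[1]
out=[]
for n,(x,y,w,h) in dict(side=(200,160,70,90),top=(200,170,110,75)).items():
    c=cam(n); im=cv2.cvtColor(c['img'],cv2.COLOR_RGB2BGR)[y:y+h,x:x+w]
    out.append(cv2.resize(im,None,fx=6 if n=='side' else 3,fy=6 if n=='side' else 3,interpolation=cv2.INTER_CUBIC))
o=np.zeros((540,760,3),np.uint8);o[:,:420]=out[0];o[:225,425:755]=out[1]
cv2.imwrite('pics/l%s.png'%k,o)
s=r.sense();print(s['position'],s['time'],s['ft_force'],s['gripper_width'])
E
python3 look.py 9
```

```text
[472.1   8.8  94.2] 17.6 [ 0.7 -0.3  0.3] 45.352379206004784
```

View pics/l9.png

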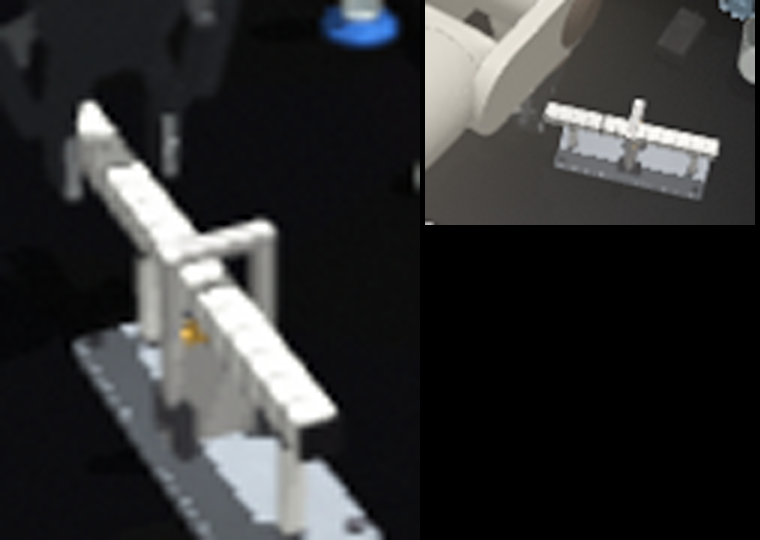

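After 1.6 s released, the bar shows no tip (end still at (318,412)). Retreating straight up.

Request:
{"op": "servo_tool", "data": {
  "rows": [
    [0, 0, 0.2, 0],
    [0, 0, 0.5, 0],
    [0, 0, 1, 0],
    [0, 0, 1.7, 0],
    [0, 0, 2.4, 0],
    [0, 0, 3, 0],
    [0, 0, 3, 0],
    [0, 0, 3, 0]
  ]
}}

```text
time: 18.4
position: [472.1, 8.8, 244.9]
tcp_rot: [-1.256, 1.115, -1.121]
ft_force: [-0.2, 0.3, 0.1]
gripper_width: 45.0
```

Request:
{"op": "servo_tool", "data": {
  "rows": [
    [0, 0, 0, 0],
    [0, 0, 0, 0],
    [0, 0, 0, 0],
    [0, 0, 0, 0],
    [0, 0, 0, 0],
    [0, 0, 0, 0],
    [0, 0, 0, 0],
    [0, 0, 0, 0]
  ]
}}

```text
time: 19.2
position: [472.1, 8.7, 244.9]
tcp_rot: [-1.256, 1.115, -1.121]
ft_force: [-0.6, 0.6, -0.4]
gripper_width: 44.9
```

```bash
python3 look.py 10; python3 - <<'E'
from h import *
a=cv2.imread('pics/l9.png').astype(int);b=cv2.imread('pics/l10.png').astype(int)
d=np.abs(a-b).max(2); print('diff bar/stand region',d[260:540,:420].max(),d[100:225,545:755].max())
E
```

```text
[472.1   8.8 244.9] 19.3 [-0.3 -0.6  0.4] 44.7069842133778
diff bar/stand region 10 150
```

View pics/l10.png

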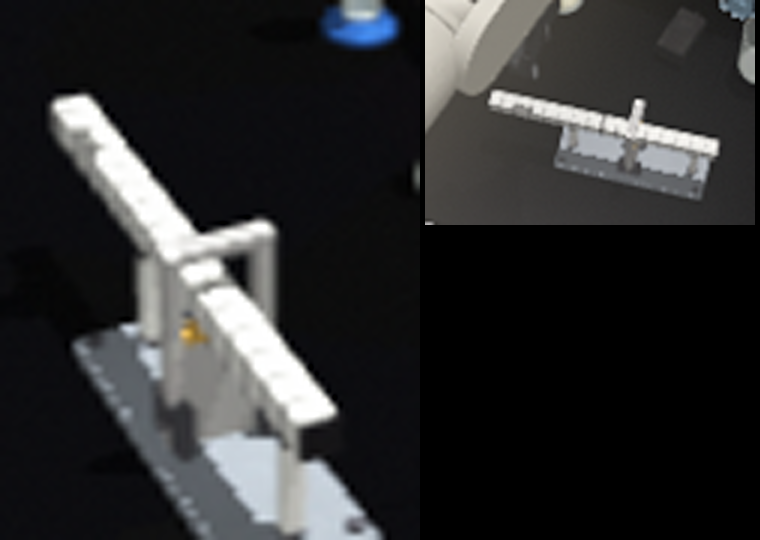

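```bash
python3 - <<'E'
from tri import *
np.set_printoptions(precision=1,suppress=True)
a=cv2.imread('pics/z8_side.png').astype(int);b=cv2.imread('pics/l10.png').astype(int)[:,:420]
print('vs held',np.abs(a-b).max(2)[230:540].max())
cs,ct=r.read_camera('side'),r.read_camera('top')
S=lambda x,y:(x/6+200-.4,y/6+160-.4); T=lambda x,y:((x-425)/3+200-.33,y/3+170-.33)
print(tri(cs,ct,S(337,410),T(718,142)),tri(cs,ct,S(95,98),T(497,92)))
c2=r.sense();print(c2['time'])
E
```

```text
vs held 37
(array([ 510. , -229.7,  100. ]), np.float64(0.8482329698072842)) (array([475.2,  74. ,  97.6]), np.float64(3.4369573987227158))
19.4
```

```bash
python3 - <<'E'
from plant import r
print(r.close_job())
E
```

```text
the job is handed in; nothing more can be done
None
```

The bar is balanced by itself on the knife, level and released. I handed the job in at about 19.4 s, and no verdict was reported.

**What I did:** I gripped the bar about 90 mm left of its middle and lifted it. The wrist torque put its centre of mass about 130 mm from the grip, roughly 40 mm right of the middle. I then threaded it through the window, set that point over the knife, lowered it gently and opened the fingers. The wrist readings put the push on the knife at about 1.5 N when I let go.

**Last checks:**
- **Movement:** there was no visible change in the side view of the bar between the pictures after release and after the arm pulled away. Compared with the picture while it was still held, the difference was small. I did not trace its cause.
- **Level:** triangulating the ends put the top of the bar at 100.0 mm on the right and 97.6 mm on the left. That is about 0.45°, within the 1.7° limit. The left-end value is rough, because the two camera rays missed each other by 3.4 mm.
- **Balance margin:** I did not measure how far the centre of mass is from the knife. The torque estimate is good to about 2–4 mm, against the 5 mm allowed.

**Disagreements:** The torque fell less than expected when the bar first touched the knife. I put that down to sideways friction, since the pictures showed the bar level. The camera views also placed the bar 3–4 mm further left along its length than my grip figure.

The arm stayed well clear of the glassware, vials and weights, but I did not re-measure their positions at the end.

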